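# Press the turntable collar home against its spring

### The arm

A 6-joint arm with a two-finger parallel gripper is mounted at the origin on the work surface. World frame = base frame: x ahead of the robot, y to its left, z up, the work surface at z = 0. Lengths are in mm, angles in degrees, forces in N, time in s.
With the tool pointing down it reaches from about 300 to 850 mm from the base axis. Payload 4.2 kg.
Tool frame: the origin (TCP) lies midway between the tips of the shut fingers; the grasp point (between the pads) lies 19 mm behind it (env.grip_depth is the distance from the TCP to the grasp point, in mm); z points along the fingers, y is the line along which they close (so a half turn about z gives the same grasp; the last joint's range is limited). The gripper opens to 91 mm and grips with 3 to 60 N. Pads are 32 mm wide; open, the fingers measure 118 mm over their backs; the gripper's body (76 mm by 178 mm) begins 60 mm behind the grasp point.
Start: joints at [67.208, 18.312, 89.639, -0, 72.044, -1.146], TCP at [212.107, 534.466, 213.976] pointing down, gripper open.
Joint ranges: [-177.97, 177.97], [-48.28, 115.42], [12.27, 149.76], [-77.06, 257.06], [2.81, 150.46], [-146.56, 146.56]. Speed limits (degrees/s): [147.25, 147.25, 180, 180, 180, 180].

### API

Orientations are given as [roll, pitch, yaw] about the fixed x, y, z axes, in that order (R = Rz(yaw) Ry(pitch) Rx(roll)).
In Python, from workcell import env, eyes gives the robot as it stands.
- The arm moves only by the tool send_rows, never from a script. Its argument "motion" is a list of rows, each a list of 7 numbers: the shift along the world's x, y, z normalised to -1 to 1, where 1 is 0.5 m, then the turn, a rotation vector about the world's x, y, z normalised to -1 to 1, where 1 is 60 degrees, then the opening, from -1 (shut) to 1 (fully open). A call has 1 to 20 rows; each row is the pose to reach, as a shift and turn from the pose commanded when the call began; what a row does not reach only later rows make up. A row lasts 1/8 s, in which the tool goes at most 62.5 mm and 10.7 degrees, less where a joint would pass 70% of its speed; a pose out of reach is approached as far as the arm can. A call with a number of a shift or a turn outside -1 to 1 is refused whole. A call with a gripper value outside its range is refused whole. The fingers move at their own pace and stop on an object; "squeeze" is the grip in N (left out, the last holds). Time passes only in rows, so rows that repeat a pose let the fingers close. It gives the time, the measured TCP pose, the force, the opening and the grip force at its end, in the units of the state.
- env.state(): the state, without advancing time (a new reading comes with each control period).
- eyes.grab_frame(name): name is "side" or "top"; returns a dict with "pixels" (400x640x3 uint8, red, green, blue), "depth" (400x640 float32, mm along the optical axis (not along the pixel's ray), 0 where there is no reading), "fx", "fy", "cx", "cy" (pixels), "R" (3x3) and "t" (3): a world point X has camera coordinates R X + t. Camera axes: x right, y down, z forward; pixel columns grow to the right and rows downward; lengths in mm; the calibration is good to about 2 mm. A picture is of the moment at which its call begins.
- env.job_done(): hands the job in; it is judged then, once.
The state is a dict: "time_s": time; "qpos": joint angles; "qvel": joint speeds; "effort": joint torques, N m; "ee_pos": TCP position; "ee_rot": TCP orientation; "force": force on the tool from outside, world axes, zero at the start; "torque": the same for the moment, N m; "gripper_width": finger opening in mm; "gripper_force": force on a finger pad.
Only numpy, scipy, OpenCV 4.12 (cv2) and the standard library are available. Lean on these libraries where they do the work, as an engineer would, in place of code of your own. Each camera call takes 0.05 s, during which the arm holds its last target. There are 200 camera calls.

### The job

I am putting the cake turntable back together: slip the loose aluminium collar over the upright steel spindle of the turntable base, then press it down against the sprung brass cup until the cup reaches its hard stop, without forcing it. Finish while still gripping the collar and holding it squarely down at the stop, so that I can push the clip into the spindle groove, and leave the cake tin, mug, bowl and scraper where they are.

Things in the scene. Friction and masses are not known exactly. Their poses are not given: they have to be found in the camera images.
- collar_center (a point): Loose plain aluminium collar (a thick ring, same both ways up), standing on its end on the granite: outside diameter 48 mm, bore 24 mm, height 50 mm, about 0.18 kg. This point is on its axis, half-way up (25 mm above its underside); z is its axis. Take it from above across its outside.
- spindle_top (a point): Top of the steel spindle of the cake turntable's base. The base is a fixed white disc of 160 mm diameter, 25 mm thick at the middle; the upright spindle has 20 mm diameter and its top, this point (on its axis), is 125 mm above the granite; the last 8 mm taper to 8 mm diameter. A black clip groove runs round it 11 to 15 mm below the top, and is covered until the collar is pressed down. z is the spindle axis, upward.
- cup_top (a point): Centre of the flat top face of the sprung brass cup, a disc of 40 mm diameter, 10 mm thick, that slides on the spindle above a coil spring. Free, the face is 50 mm below the spindle top (75 mm above the granite); at the hard stop 68 mm below it (57 mm above the granite). The collar rests on this face.
- cup (a joint): How far the brass cup is pressed down, in m: 0 free, 0.018 at the hard stop. The spring pushes up with about 5 N when free, rising evenly to about 13 N at the stop, where the push then rises steeply; the weight of the collar alone does not move it.
- tin: Bystander: loose aluminium spring-lock cake tin, 200 mm diameter, 65 mm high, with a steel clasp on its -x side. Origin at the centre of its underside.
- mug: Bystander: loose blue ceramic mug of piping tips, 82 mm diameter, 90 mm high (tips stand to about 120 mm), handle towards +y. Origin at the centre of its underside.
- bowl: Bystander: loose glass bowl, 180 mm diameter, 70 mm high. Origin at the centre of its underside.
- scraper: Bystander: loose white plastic bench scraper lying flat, 100 by 150 mm, up to 10 mm thick. Origin at the centre of its underside.
Mind the look-alikes: they are no part of the job. Of the things like the part that bears collar_center, leave any that is brown or purple; of the rest the larger one is meant.

How it is judged (in metres and radians):
On the way, in this order (a step that is already met when the one before it is completed fails the run):
1. the collar is over the spindle, upright, with the cup not yet pressed down (horizontal distance between collar_center and spindle_top below 0.004 m and z of collar_center in the frame of spindle_top below 0.01 m and angle between the z axis of collar_center and the z axis of spindle_top, either way round below 0.12 rad and value of joint cup below 0.01 m), for 0.1 s.
2. the collar presses the cup down to its hard stop (value of joint cup above 0.0165 m and contact force between collar and cup above 8 N and horizontal distance between collar_center and spindle_top below 0.004 m), for 0.2 s.
At the end, for the whole second after the job is handed in: The collar is on the spindle (axis within 4 mm and about 5 degrees), resting on the brass cup, still, and held by the gripper so that the cup stays within 1.5 mm of its hard stop with at least 8 N passing from collar to cup; the robot does not touch the cup itself (all of step 2 and contact force between the fingers and collar above 2 N and contact force between each of the arm, the fingers and cup below 0.5 N and z of collar_center in the frame of cup_top below 0.028 m and angle between the z axis of collar_center and the z axis of spindle_top, either way round below 0.09 rad and linear speed of collar below 0.01 m/s); the arm keeps its last pose, push and grip.
It fails at once if the collar is forced: more than 60 N on the cup (contact force between collar and cup above 60 N).
It fails at once if the cake tin, mug, bowl or scraper is moved by more than 20 mm (distance of any of tin, mug, bowl, scraper from where it was at the start of the episode above 0.02 m).
It also fails if it takes over 48 s, if anything falls off the work surface, if the arm or the gripper's body presses on something with over 40 N, if the wrist force passes 120 N, or if a joint passes its speed limit or range.

## Working session

There is one attempt and no reset: what is moved stays moved. The work goes in short steps, Python scripts to look and compute and a tool call to move; the robot and the scene stay as the last step left them, time stands still between calls to the robot, and variables do not carry over. Pictures are saved under pics/ and viewed, at most 10 in all, crops included, and the job is handed in when it is done.

Besides the shell and the picture viewer there is one more tool, called after "Call:" as name([rows], argument=value, ...), one row to a line, values as JSON. send_rows: Moves the arm, as the interface text tells. Its arguments: {"type":"object","properties":{"motion":{"type":"array"},"squeeze":{"type":"number"}},"required":["motion"]}

```bash
mkdir -p pics; ls; cat > h.py <<'E'
import numpy as np, cv2
from workcell import env, eyes
def cloud(f):
    v,u=np.mgrid[0:400,0:640]; d=f["depth"]
    c=np.stack([(u-f["cx"])/f["fx"]*d,(v-f["cy"])/f["fy"]*d,d],-1)
    P=(c-np.array(f["t"]))@np.array(f["R"])
    P[d==0]=np.nan
    return P
def save(f,n): cv2.imwrite("pics/"+n,f["pixels"][:,:,::-1])
E
python3 - <<'E'
from h import *
a=eyes.grab_frame("top");b=eyes.grab_frame("side")
save(a,"top0.png");save(b,"side0.png")
np.savez("f0.npz",top=cloud(a),side=cloud(b),pt=a["pixels"],ps=b["pixels"])
for f in(a,b): print(f["fx"],f["cx"],f["cy"],np.round(f["R"],3).tolist(),np.round(f["t"],1),(-np.array(f["R"]).T@f["t"]).round())
E
```

```text
pics
504.87084093797455 318.35939325776275 203.07144065836462 [[0.019, -1.0, -0.011], [-0.982, -0.016, -0.187], [0.187, 0.014, -0.982]] [  56.1  610.5 1633.8] [ 293.   43. 1720.]
506.2653433037458 312.7845314914235 198.3182370188322 [[0.998, -0.064, -0.002], [-0.049, -0.744, -0.666], [0.041, 0.665, -0.746]] [-577.5  150.5 1697.8] [  513. -1054.  1366.]
```

View pics/top0.png

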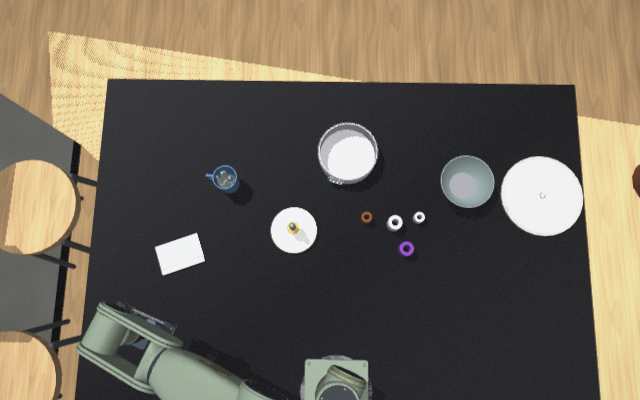

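View pics/side0.png

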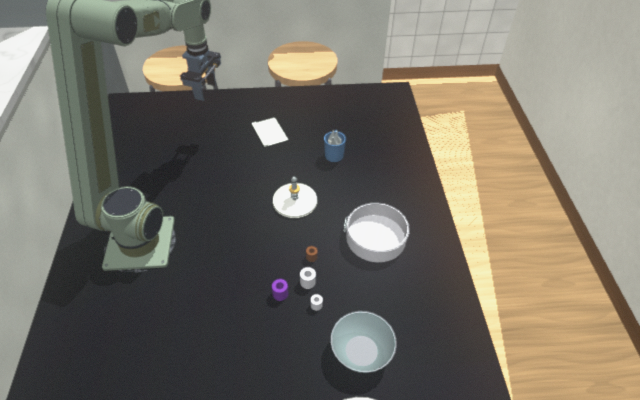

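The top view shows four rings: brown (366,217), large pale grey (395,223), small pale grey (419,217) and purple (406,249). In the side view they are at (312,254), (308,278), (316,302) and (280,290). Leaving out brown and purple, the larger pale one at (395,223) top and (308,278) side is the collar. The spindle is at about (293,228) top and (294,190) side. Next I'll check this in one crop and measure.

```bash
python3 - <<'E'
from h import *
z=np.load("f0.npz")
c=np.vstack([cv2.resize(z["pt"][190:270,265:435],None,fx=4,fy=4,interpolation=2)[:300],cv2.resize(z["ps"][170:245,245:415],None,fx=4,fy=4,interpolation=2)[:300]])
cv2.imwrite("pics/crop0.png",c[:,:,::-1])
T=z["top"];S=z["side"]
def st(P,pix,r0,r1,c0,c1,zlo,zhi,n):
    p=P[r0:r1,c0:c1].reshape(-1,3);p=p[(p[:,2]>zlo)&(p[:,2]<zhi)]
    print(n,len(p),p.min(0).round(1),p.max(0).round(1),((p.min(0)+p.max(0))/2).round(1),"med",np.median(p,0).round(1))
for n,P,px,bx in(("T",T,z["pt"],[(210,238,383,406),(208,228,412,427),(195,262,262,325)]),("S",S,z["ps"],[(265,292,297,320),(292,312,308,326),(170,222,265,325)])):
    st(P,px,*bx[0],40,70,n+" collar");st(P,px,*bx[1],15,80,n+" small")
    st(P,px,*bx[2],12,32,n+" disc");st(P,px,*bx[2],95,140,n+" spindle");st(P,px,*bx[2],60,90,n+" cup")
    st(P,px,*bx[2],-20,12,n+" granite")
E
```

```text
T collar 127 [ 526.6 -213.7   40.1] [ 572.1 -166.5   61.6] [ 549.4 -190.1   50.8] med [ 549.7 -190.3   49.2]
T small 77 [ 553.3 -289.7   15.7] [ 589.  -255.9   43.9] [ 571.1 -272.8   29.8] med [ 570.8 -272.6   35. ]
T disc 1464 [424.9  52.6  12. ] [643.1 247.2  32. ] [534.  149.9  22. ] med [517.5 147.3  21.7]
T spindle 36 [513.4 140.5  99.3] [532.2 159.  131.3] [522.8 149.7 115.3] med [521.3 149.  120.6]
T cup 79 [504.  132.2  66.2] [542.1 168.4  88.6] [523.1 150.3  77.4] med [517.5 147.9  75.3]
T granite 2587 [416.7  44.9 -15.4] [651.2 265.   11.9] [533.9 155.   -1.7] med [5.509e+02 1.575e+02 2.000e-01]
S collar 158 [ 526.7 -216.7   40.1] [ 570.7 -167.2   57.9] [ 548.7 -191.9   49. ] med [ 547.8 -193.5   49.5]
S small 129 [ 552.9 -292.2   15.9] [ 585.9 -257.1   42.4] [ 569.4 -274.6   29.1] med [ 569.8 -277.9   34.5]
S disc 998 [445.9  69.8  12.1] [599.4 229.6  32. ] [522.6 149.7  22. ] med [520.1 131.8  22. ]
S spindle 45 [513.1 135.5  95.2] [531.1 154.9 128.5] [522.1 145.2 111.8] med [521.1 144.7 116.1]
S cup 78 [501.8 127.4  63.2] [540.5 165.6  88.7] [521.1 146.5  75.9] med [522.2 141.7  75.8]
S granite 1929 [416.1  50.6 -10.3] [641.6 324.   12. ] [528.8 187.3   0.9] med [531.  218.5   0.9]
```

View pics/crop0.png

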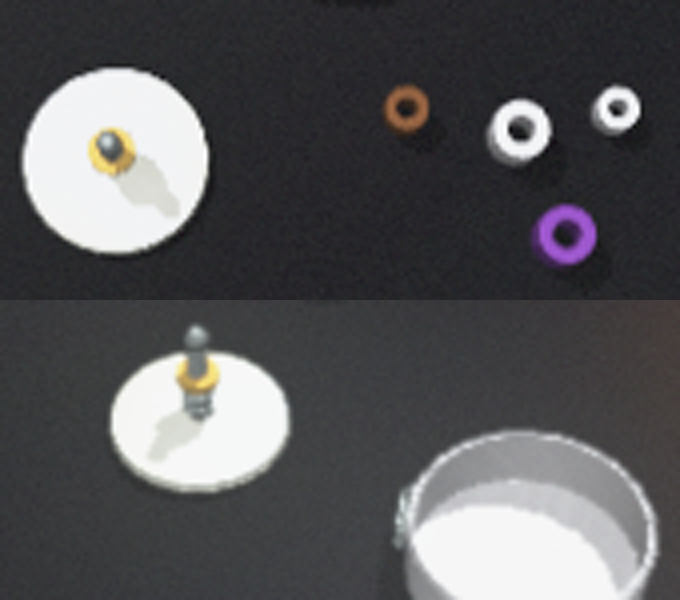

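The enlarged crop confirms it: the larger pale ring is at crop (520,130), which is top pixel (395,222). The small pale ring, brown and purple are separate. Now I'll refine the positions by casting rays from the top-face masks, and find a closing direction with room for the fingers.

```bash
cat >> h.py <<'E'
def ray(f,u,v,h):
    R=np.array(f["R"]);C=-R.T@f["t"];d=R.T@np.array([(u-f["cx"])/f["fx"],(v-f["cy"])/f["fy"],1])
    return C+d*(h-C[2])/d[2]
def circ(f,m,h,lab):
    c=max(cv2.findContours(m.astype(np.uint8),0,cv2.CHAIN_APPROX_NONE)[0],key=len)[:,0]
    p=np.array([ray(f,*q,h)[:2] for q in c]); (x,y),r=cv2.minEnclosingCircle(p.astype(np.float32))
    A=np.c_[2*p,np.ones(len(p))];s=np.linalg.lstsq(A,(p**2).sum(1),rcond=None)[0]
    print(lab,"fit",s[:2].round(1),"r",np.sqrt(s[2]+s[:2]@s[:2]).round(1),"enc",round(x,1),round(y,1),round(r,1))
def box(m,r0,r1,c0,c1):
    o=np.zeros_like(m);o[r0:r1,c0:c1]=m[r0:r1,c0:c1];return o
E
python3 - <<'E'
from h import *
for n,bc,bd in(("top",(205,238,380,407),(200,262,262,325)),("side",(264,292,296,320),(175,222,265,325))):
    f=eyes.grab_frame(n);hsv=cv2.cvtColor(f["pixels"],cv2.COLOR_RGB2HSV);P=cloud(f)
    V=hsv[...,2];sat=hsv[...,1]
    if n=="top":print(f["pixels"][222,383:408].mean(1).round())
    circ(f,box((V>200)&(sat<60),*bc),50,n+" collar")
    circ(f,box((V>150)&(sat<60),*bd),25,n+" disc")
    circ(f,box((hsv[...,0]<35)&(sat>110)&(V>80),*bd),75,n+" cup")
print(*[(k,ray(eyes.grab_frame("top"),*q,40)[:2].round()) for k,q in dict(brown=(366,217),purple=(406,249),small=(419,217)).items()])
s=env.state();print(s["ee_pos"],s["ee_rot"],s["gripper_width"],s["force"])
E
```

```text
[ 34.  39.  37.  66. 136. 197. 243. 243. 239.  34.  30.  34.  33.  71.
  98. 161. 241. 243. 240. 168.  37.  38.  37.  41.  38.]
top collar fit [ 551.9 -189.2] r 22.0 enc 551.8 -189.3 23.4
top disc fit [523.2 150. ] r 76.7 enc 523.2 150.2 78.4
top cup fit [524.2 150.7] r 15.0 enc 523.6 150.7 17.7
side collar fit [ 550.  -189.6] r 22.3 enc 550.2 -189.4 23.9
side disc fit [523.3 136.4] r 71.0 enc 522.6 140.9 82.6
side cup fit [523.  145.6] r 13.5 enc 522.8 145.3 16.7
('brown', array([568., -94.])) ('purple', array([ 462., -227.])) ('small', array([ 571., -272.]))
[212.07971856 534.36065789 213.76874893] [-1.79979888e+02  2.67687987e-04  1.58351712e+02] 91.4192784788453 [ 0.64799593 -0.20125876  0.23012968]
```

Call:
send_rows([
  [0.4, -0.9, 0, 0, 0, -1, 1],
  [0.4, -0.9, 0, 0, 0, -1, 1],
  [0.4, -0.9, 0, 0, 0, -1, 1],
  [0.4, -0.9, 0, 0, 0, -1, 1],
  [0.4, -0.9, 0, 0, 0, -1, 1],
  [0.4, -0.9, 0, 0, 0, -1, 1],
  [0.4, -0.9, 0, 0, 0, -1, 1],
  [0.4, -0.9, 0, 0, 0, -1, 1],
  [0.4, -0.9, 0, 0, 0, -1, 1],
  [0.4, -0.9, 0, 0, 0, -1, 1],
  [0.4, -0.9, 0, 0, 0, -1, 1],
])

```text
time_s: 1.72
ee_pos: [411.6, 85.6, 214.0]
ee_rot: [-180.0, -0.0, 98.5]
force: [0.3, 0.2, -0.3]
gripper_width: 91.0
gripper_force: 0.0
```

Call:
send_rows([
  [0.278, -0.548, 0, 0, 0, 0, 1],
  [0.278, -0.548, 0, 0, 0, 0, 1],
  [0.278, -0.548, 0, 0, 0, 0, 1],
  [0.278, -0.548, 0, 0, 0, 0, 1],
  [0.278, -0.548, -0.2, 0, 0, 0, 1],
  [0.278, -0.548, -0.2, 0, 0, 0, 1],
  [0.278, -0.548, -0.2, 0, 0, 0, 1],
  [0.278, -0.548, -0.2, 0, 0, 0, 1],
  [0.278, -0.548, -0.2, 0, 0, 0, 1],
])

```text
time_s: 2.85
ee_pos: [552.2, -188.5, 116.3]
ee_rot: [179.8, 0.1, 98.5]
force: [0.4, -0.2, 0.5]
gripper_width: 91.0
gripper_force: 0.0
```

```bash
python3 - <<'E'
from h import *
f=eyes.grab_frame("side");cv2.imwrite("pics/s1.png",cv2.resize(f["pixels"][200:320,240:400],None,fx=4,fy=4,interpolation=2)[:,:,::-1])
s=env.state();print(s["ee_pos"].round(1) if hasattr(s["ee_pos"],"round") else s["ee_pos"],s["qpos"])
E
```

```text
[ 552.  -188.7  116.2] [-2.00067203e+01  2.33396507e+01  9.69047162e+01  1.24222603e-02
  5.95392565e+01 -2.84530532e+01]
```

View pics/s1.png

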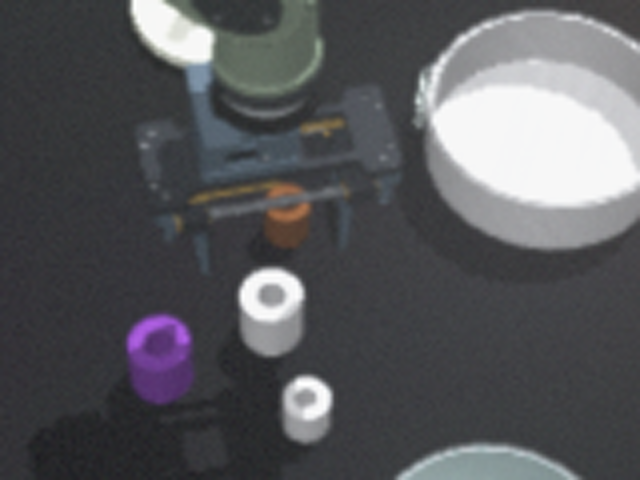

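The crop shows the open fingers at (205,265) and (345,240), above and either side of the collar at (271,300). The neighbouring rings are clear of them, so I'll descend and grip.

Call:
send_rows([
  [0, 0, -0.08, 0, 0, 0, 1],
  [0, 0, -0.15, 0, 0, 0, 1],
  [0, 0, -0.19, 0, 0, 0, 1],
  [0, 0, -0.206, 0, 0, 0, 1],
  [0, 0, -0.206, 0, 0, 0, 1],
  [0, 0, -0.206, 0, 0, 0, 0.3],
  [0, 0, -0.206, 0, 0, 0, -0.2],
  [0, 0, -0.206, 0, 0, 0, -0.5],
  [0, 0, -0.206, 0, 0, 0, -0.5],
  [0, 0, -0.206, 0, 0, 0, -0.5],
  [0, 0, -0.206, 0, 0, 0, -1],
  [0, 0, -0.206, 0, 0, 0, -1],
  [0, 0, -0.206, 0, 0, 0, -1],
], squeeze=45)

```text
time_s: 4.53
ee_pos: [551.5, -189.7, 11.1]
ee_rot: [180.0, 0.0, 98.3]
force: [1.3, 0.2, 0.8]
gripper_width: 46.9
gripper_force: 45.0
```

Call:
send_rows([
  [0, 0, 0.1, 0, 0, 0, -1],
  [0, 0, 0.2, 0, 0, 0, -1],
  [0, 0, 0.3, 0, 0, 0, -1],
  [0, 0, 0.34, 0, 0, 0, -1],
  [-0.055, 0.1, 0.34, 0, 0, 0, -1],
  [-0.055, 0.2, 0.34, 0, 0, 0, -1],
  [-0.055, 0.3, 0.34, 0, 0, 0, -1],
  [-0.055, 0.4, 0.34, 0, 0, 0, -1],
  [-0.055, 0.5, 0.34, 0, 0, 0, -1],
  [-0.055, 0.6, 0.34, 0, 0, 0, -1],
  [-0.055, 0.65, 0.34, 0, 0, 0, -1],
  [-0.055, 0.679, 0.34, 0, 0, 0, -1],
  [-0.055, 0.679, 0.34, 0, 0, 0, -1],
  [-0.055, 0.679, 0.34, 0, 0, 0, -1],
  [-0.055, 0.679, 0.34, 0, 0, 0, -1],
  [-0.055, 0.679, 0.34, 0, 0, 0, -1],
])

```text
time_s: 6.52
ee_pos: [523.7, 149.2, 181.0]
ee_rot: [180.0, 0.0, 98.3]
force: [0.9, -0.9, -2.6]
gripper_width: 46.8
gripper_force: 45.0
```

```bash
python3 - <<'E'
from h import *
f=eyes.grab_frame("side");g=eyes.grab_frame("top")
a=cv2.resize(f["pixels"][140:230,240:350],None,fx=5,fy=5,interpolation=2);b=cv2.resize(g["pixels"][190:280,250:310],None,fx=5,fy=5,interpolation=2)
cv2.imwrite("pics/s2.png",np.hstack([a,b[:a.shape[0]]])[:600,:800,::-1])
s=env.state();print(s["ee_pos"],s["ee_rot"],s["force"],s["gripper_width"])
P=cloud(f);m=np.isfinite(P[...,2])&(abs(P[...,0]-523)<35)&(abs(P[...,1]-150)<40)&(P[...,2]>60)
hsv=cv2.cvtColor(f["pixels"],cv2.COLOR_RGB2HSV);m&=(hsv[...,1]<50)&(hsv[...,2]>110)
p=P[m];print(len(p),np.percentile(p,[1,50,99],axis=0).round(1))
E
```

```text
[523.67086866 149.51217071 181.03615236] [1.79991365e+02 4.04697654e-03 9.83141221e+01] [ 0.14820464  1.13788586 -2.12208263] 46.36943875490692
668 [[489.7 112.2  77.7]
 [520.6 141.4 405.8]
 [555.3 189.  568. ]]
```

View pics/s2.png

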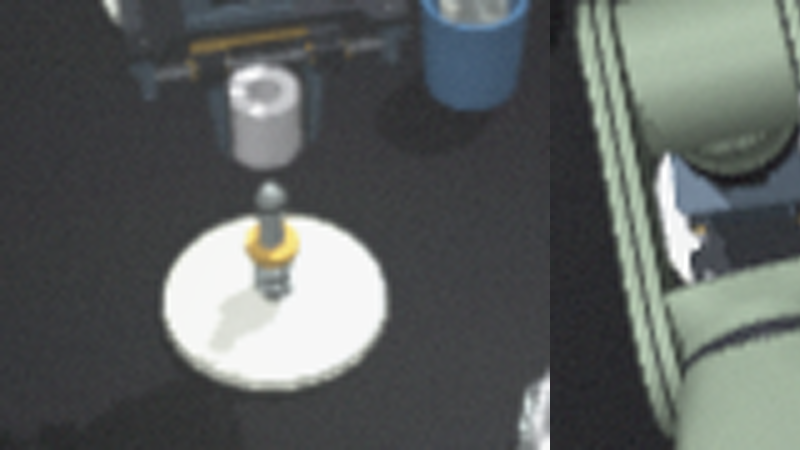

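The side crop shows the collar at (265,115) held upright, directly above the spindle tip at (270,190). The top view is blocked by the arm. I'll measure the offset from the side cloud.

```bash
python3 - <<'E'
from h import *
from scipy.optimize import least_squares
f=eyes.grab_frame("side");P=cloud(f);hsv=cv2.cvtColor(f["pixels"],cv2.COLOR_RGB2HSV)
w=(hsv[...,1]<60)
def cyl(z0,z1,r,half,lab,bright):
    m=w&(hsv[...,2]>bright)&(P[...,2]>z0)&(P[...,2]<z1)&(np.hypot(P[...,0]-523,P[...,1]-148)<half)
    p=P[m];s=least_squares(lambda c:np.hypot(p[:,0]-c[0],p[:,1]-c[1])-r,[523,150],loss="soft_l1")
    print(lab,len(p),s.x.round(2),np.sqrt(2*s.cost/len(p)).round(2),p.min(0).round(1),p.max(0).round(1))
cyl(172,215,24,32,"collar wall",60);cyl(216,228,18,32,"collar top",60)
cyl(85,117,10,20,"spindle",30);cyl(12,23,80,90,"disc rim",100)
v,u=np.mgrid[0:400,0:640]
m=box(w&(hsv[...,2]>100),151,175,284,302)
for r in range(154,173,3): print(r,np.where(m[r])[0][[0,-1]] if m[r].any() else 0, end=" ")
E
```

```text
collar wall 176 [521.34 148.55] 2.42 [496.2 120.3 174.8] [552.5 166.8 214.9]
collar top 105 [522.14 145.79] 2.6 [497.2 123.2 216.1] [552.9 171.9 227.7]
spindle 36 [520.76 152.01] 1.7 [513.1 135.8  85.4] [530.9 153.3 116.3]
disc rim 586 [522.09 161.5 ] 5.4 [446.1  64.4  12. ] [599.9 227.2  23. ]
154 [286 298] 157 [285 299] 160 [286 299] 163 [286 299] 166 [287 299] 169 [287 299] 172 [288 297]
```

Call:
send_rows([
  [0, 0, -0.03, 0, 0, 0, -1],
  [0, 0, -0.06, 0, 0, 0, -1],
  [0, 0, -0.08, 0, 0, 0, -1],
  [0, 0, -0.09, 0, 0, 0, -1],
  [0, 0, -0.1, 0, 0, 0, -1],
  [0, 0, -0.105, 0, 0, 0, -1],
  [0, 0, -0.11, 0, 0, 0, -1],
  [0, 0, -0.115, 0, 0, 0, -1],
  [0, 0, -0.115, 0, 0, 0, -1],
  [0, 0, -0.115, 0, 0, 0, -1],
])

```text
time_s: 7.92
ee_pos: [523.7, 150.0, 123.6]
ee_rot: [180.0, -0.0, 98.4]
force: [0.6, 0.4, -2.3]
gripper_width: 46.3
gripper_force: 45.0
```

The bottom of the collar is past the taper with no side force. I'll continue to just above the cup.

Call:
send_rows([
  [0, 0, -0.01, 0, 0, 0, -1],
  [0, 0, -0.02, 0, 0, 0, -1],
  [0, 0, -0.03, 0, 0, 0, -1],
  [0, 0, -0.04, 0, 0, 0, -1],
  [0, 0, -0.05, 0, 0, 0, -1],
  [0, 0, -0.05, 0, 0, 0, -1],
  [0, 0, -0.05, 0, 0, 0, -1],
])

```text
time_s: 8.8
ee_pos: [523.6, 150.0, 98.5]
ee_rot: [180.0, 0.0, 98.4]
force: [1.2, -0.4, -1.6]
gripper_width: 46.7
gripper_force: 45.0
```

```bash
python3 - <<'E'
from h import *
f=eyes.grab_frame("side");cv2.imwrite("pics/s3.png",cv2.resize(f["pixels"][150:225,250:340],None,fx=6,fy=6,interpolation=2)[:,:,::-1])
s=env.state();print(s["ee_pos"],s["force"],s["torque"])
E
```

```text
[523.60689972 149.96525266  98.5973406 ] [ 0.61396019 -1.02592307 -2.12482418] [-0.04064159  0.05148844  0.01830951]
```

View pics/s3.png

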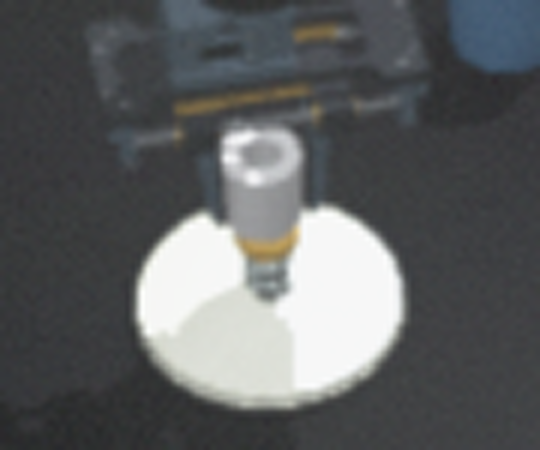

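The collar at crop (262,185) is round the spindle with the cup (267,243) just beneath it and unpressed, so step 1 is met. Now I'll press slowly.

Call:
send_rows([
  [0, 0, -0.01, 0, 0, 0, -1],
  [0, 0, -0.016, 0, 0, 0, -1],
  [0, 0, -0.022, 0, 0, 0, -1],
  [0, 0, -0.028, 0, 0, 0, -1],
  [0, 0, -0.034, 0, 0, 0, -1],
  [0, 0, -0.04, 0, 0, 0, -1],
  [0, 0, -0.046, 0, 0, 0, -1],
  [0, 0, -0.046, 0, 0, 0, -1],
  [0, 0, -0.046, 0, 0, 0, -1],
])

```text
time_s: 9.98
ee_pos: [523.6, 150.0, 76.1]
ee_rot: [180.0, -0.0, 98.4]
force: [-2.7, -0.1, 6.7]
gripper_width: 47.0
gripper_force: 45.0
```

Call:
send_rows([
  [0, 0, -0.004, 0, 0, 0, -1],
  [0, 0, -0.008, 0, 0, 0, -1],
  [0, 0, -0.011, 0, 0, 0, -1],
  [0, 0, -0.014, 0, 0, 0, -1],
  [0, 0, -0.014, 0, 0, 0, -1],
  [0, 0, -0.014, 0, 0, 0, -1],
])

```text
time_s: 10.72
ee_pos: [523.6, 150.0, 69.6]
ee_rot: [180.0, -0.0, 98.4]
force: [-3.8, -0.8, 9.8]
gripper_width: 47.0
gripper_force: 45.0
```

Call:
send_rows([
  [0, 0, -0.002, 0, 0, 0, -1],
  [0, 0, -0.003, 0, 0, 0, -1],
  [0, 0, -0.004, 0, 0, 0, -1],
  [0, 0, -0.004, 0, 0, 0, -1],
  [0, 0, -0.004, 0, 0, 0, -1],
])

```text
time_s: 11.35
ee_pos: [523.6, 150.0, 68.0]
ee_rot: [180.0, -0.0, 98.4]
force: [-3.6, -0.8, 12.3]
gripper_width: 47.1
gripper_force: 45.0
```

Call:
send_rows([
  [0, 0, -0.001, 0, 0, 0, -1],
  [0, 0, -0.001, 0, 0, 0, -1],
  [0, 0, -0.001, 0, 0, 0, -1],
])

```text
time_s: 11.72
ee_pos: [523.7, 150.0, 68.0]
ee_rot: [179.9, -0.0, 98.4]
force: [-6.1, -0.2, 16.1]
gripper_width: 47.0
gripper_force: 45.0
```

The force is rising steeply while z holds at 68.0, so the cup is at its stop. I'll ease the small side load, then check.

Call:
send_rows([
  [-0.001, 0, -0.0005, 0, 0, 0, -1],
  [-0.001, 0, -0.0005, 0, 0, 0, -1],
  [-0.001, 0, -0.0005, 0, 0, 0, -1],
  [-0.001, 0, -0.0005, 0, 0, 0, -1],
])

```text
time_s: 12.22
ee_pos: [523.6, 150.0, 68.0]
ee_rot: [179.9, -0.0, 98.4]
force: [-4.6, -1.6, 16.0]
gripper_width: 47.3
gripper_force: 45.0
```

```bash
python3 - <<'E'
from h import *
for i in range(3):
    f=eyes.grab_frame("side");s=env.state();print(np.round(s["ee_pos"],2),np.round(s["force"],1),s["gripper_width"],s["gripper_force"])
P=cloud(f);hsv=cv2.cvtColor(f["pixels"],cv2.COLOR_RGB2HSV)
m=(hsv[...,1]<60)&(hsv[...,2]>170)&(P[...,2]>95)&(P[...,2]<118)&(np.hypot(P[...,0]-523,P[...,1]-150)<30)
print(m.sum(),np.median(P[m],0))
cv2.imwrite("pics/s4.png",cv2.resize(f["pixels"][150:225,250:340],None,fx=6,fy=6,interpolation=2)[:,:,::-1])
E
```

```text
[523.61 149.99  67.97] [-4.3 -1.9 17. ] 46.67590897766061 45.00355903990567
[523.62 150.02  68.05] [-4.3 -1.6 16.2] 46.58491143207486 45.003532245755196
[523.62 150.02  68.01] [-3.8 -0.3 15.5] 46.50155752063444 45.003534788265824
62 [519.50539533 142.80238214 107.13927293]
```

View pics/s4.png

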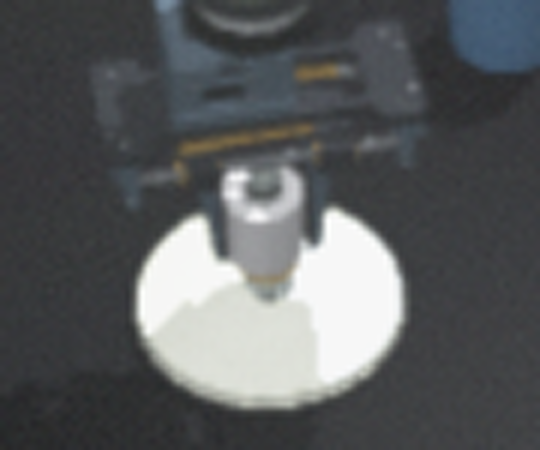

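The spindle tip now shows through the collar at crop (265,185), the collar top is at z 107 mm (the height expected at the stop), and about 18 N goes into the cup. Handing in.

```bash
python3 -c "
from workcell import env
print(env.job_done())"
```

```text
the job is handed in; nothing more can be done
None
```

The collar is on the spindle and held squarely in the gripper, with the cup pressed to its hard stop by about 18 N; I've handed the job in, but it returned no verdict, and nothing suggested the tin, mug, bowl or scraper was touched, though I didn't re-measure them.

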